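# Put the tape measure away in the push-latch drawer

## Task

Put the yellow tape measure away in the green-fronted push-latch drawer: press the drawer's front in to the end of its travel and let go so that it springs open, lay the tape measure flat inside, then push the drawer shut and press it home so that it latches and stays shut when you let go. Press firmly but gently, never jamming the front hard against its end stop, and leave the paper tape roll, the can and the cardboard box where they are.

Things in the scene. Friction and masses are not known exactly. Their poses are not given: they have to be found in the camera images.
- cabinet: grey steel box fixed on the bench, position and yaw vary: 220 mm deep (x), 190 mm wide (y), roof underside 76 mm, top 85 mm above the bench; origin under its centre; x points from its open front into it. One drawer: its front stands proud of the box, the outer face 146 mm before this origin when latched, 231 mm when open
- drawer_front (a point): centre of the outer face of the drawer's front, 42 mm above the bench: a green panel with yellow top edge and white label, no handle, 186 mm wide (y), 12 mm thick, from 10 to 74 mm above the bench. Axes: x straight into the box (the pushing direction), y along the front, z up. Spring: 4 to 9 N outwards. Over 28 N near or beyond latched damages the latch: press slowly, 1 cm/s
- drawer_floor (a point): point on the drawer's inner floor, half-way across, 50 mm behind the inner face of its front, 28 mm above the bench; axes as drawer_front; moves with the drawer. Inside it is 162 mm wide, 186 mm long; walls reach 58 mm above the bench. Open, the first 109 mm behind the front are free from above, the rest is under the roof
- drawer (a joint): travel of the drawer, m: about 0 (to 0.002) latched, as at the start; 0.085 sprung open; below 0 pressed in past latched. A press nearly to the hard end stop, held a moment, then let go, changes the state: latched to free (springs open in about 1 s; get out of its way), free to latched. A shorter press does nothing. The stop lies 9 to 22 mm past latched, unseen, varies: felt as a steep force rise
- tape_mid (a point): centre of the yellow and black tape measure lying on its side: a block 55 mm long (its x), 40 mm wide (its y), 30 mm high, about 0.1 to 0.2 kg; yaw within 0.6 rad of straight ahead. It lies left or right of the drawer
- tape_roll: paper tape roll, a light brown ring lying flat, 76 mm across, 25 mm high; origin at its underside. To be left alone
- can: upright can with a red label, 56 mm across, 110 mm high; origin at its underside. To be left alone
- rivet_box: small cardboard box 75 x 55 x 40 mm; origin at its underside. To be left alone
Mind the look-alikes: they are no part of the job. What is shaped like the part that bears tape_mid but pink or purple is not meant.

How it is judged:
On the way, in this order (a step that is already met when the one before it is completed fails the run):
1. the latch is released and the drawer has sprung open (value of joint drawer above 0.07 m), for 0.2 s.
2. the tape measure lies in the open drawer, let go (value of joint drawer above 0.05 m and x of tape_mid in the frame of drawer_floor between -0.05 and 0.136 m and y of tape_mid in the frame of drawer_floor between -0.081 and 0.081 m and z of tape_mid in the frame of drawer_floor below 0.022 m and contact force between the fingers and tape below 0.1 N), for 0.2 s.
At the end, for the whole second after the job is handed in: the drawer is latched (within 4 mm of its latched place, nothing holding it) and the tape measure lies flat (within 0.3 rad) and at rest on the drawer's floor, its centre between the drawer's walls and at most 22 mm above the floor (value of joint drawer between -0.004 and 0.004 m and x of tape_mid in the frame of drawer_floor between -0.05 and 0.136 m and y of tape_mid in the frame of drawer_floor between -0.081 and 0.081 m and z of tape_mid in the frame of drawer_floor below 0.022 m and angle between tape_mid's own z axis and vertical below 0.3 rad and linear speed of tape below 0.02 m/s); the robot touches nothing.
It fails at once if the robot presses on the drawer with more than 28 N while it is in the reach of the latch and its end stop (less than 20 mm out) (value of joint drawer below 0.02 m and contact force between any of the fingers, the arm and drawer above 28 N).
It fails at once if the tape roll, the can or the cardboard box is shifted by more than 30 mm (distance of any of tape_roll, can, rivet_box from where it was at the start of the episode above 0.03 m).
It also fails if it takes over 72 s, if anything falls off the work surface, if the arm or the gripper's body presses on something with over 40 N, if the wrist force passes 120 N, or if a joint passes its speed limit or range.

## Robot

A 6-joint arm with a two-finger parallel gripper is mounted at the origin on the work surface. World frame = base frame: x ahead of the robot, y to its left, z up, the work surface at z = 0. Lengths are in m, angles in rad, forces in N, time in s.
With the tool pointing down it reaches from about 0.425 to 0.925 m from the base axis. Payload 12.5 kg.
Tool frame: the origin (TCP) lies midway between the tips of the shut fingers; the grasp point (between the pads) lies 19 mm behind it; z points along the fingers, x is the direction in which the jaws open and shut, and the axes are right-handed (so a half turn about z gives the same grasp; the last joint's range is limited). The gripper opens to 85 mm and grips with 20 to 120 N. Pads are 22 mm wide; open, the fingers measure 114 mm over their backs; the gripper's body (76 mm by 85 mm) begins 54 mm behind the grasp point. The pads swing forward as they close: fully open they stand 13 mm farther back than shut.
Start: joints at [1.042, 0.491, 1.559, -0, 1.092, -0.106], TCP at [0.256, 0.57, 0.231] pointing down, gripper open.
Joint ranges: [-3.1, 3.1], [-0.84, 2.19], [0.05, 2.79], [-1.13, 4.28], [0.06, 2.93], [-2.69, 2.69]. Speed limits (rad/s): [2.22, 2.22, 2.79, 3.14, 3.14, 3.14].

## Interface

Orientations are given as a 3x3 rotation matrix whose columns are the frame's x, y, z axes.
In Python, from plant import env gives the robot as it stands. Calls block until the motion is done:
- env.move_to(position, orientation): joint-space move of the TCP to a pose.
- env.movel(position, vel=0.15, rot=None, force_limit=None): straight line of the TCP; rot=None keeps the orientation; vel is the mean speed in m/s. With force_limit (N) it stops when the force on the tool has changed by that much, and returns True; else False.
- env.movej(angles): joint-space move.
- env.grip(opening, grasp_force=None): opening from 0.0 (shut) to 1.0 (fully open); grasp_force is the grip in N (None keeps the last); returns when the fingers have stopped.
- env.hold(seconds).
- env.ik(position, orientation): joint angles nearest the present ones, or None.
- env.read_state(): the state.
- env.get_image(name): name is "scene" or "top"; returns a dict with "img" (384x512x3 uint8, red, green, blue), "intrinsics" (3x3 intrinsics, pixels), "k1" (the pictures are not rectified: a ray, as slopes to the right and down, at radius r is drawn at 1 + k1 r^2 times it, then the intrinsics apply), "cam_to_world" (4x4, takes a point from camera to world coordinates). Camera axes: x right, y up, looking along -z (the intrinsics and any distortion apply to the point x, -y, -z); pixel columns grow to the right and rows downward; lengths in m; the calibration is good to about 2 mm. A picture is of the moment at which its call begins. There is no depth.
A pose or a line that the arm cannot do raises env.PlanningError and nothing moves.
- env.job_done(): hands the job in, once; it reports no verdict.
The state is a dict: "clock": time; "joint_pos": joint angles; "joint_velocities": joint speeds; "tau": joint torques, N m; "tcp_pos": TCP position; "tool_rot": TCP orientation; "ft_force": force on the tool from outside, world axes, zero at the start; "moment": the same for the moment, N m; "opening": opening from 0.0 (shut) to 1.0 (fully open).
Only numpy, scipy, OpenCV 4.12 (cv2) and the standard library are available. Lean on these libraries where they do the work, as an engineer would, in place of code of your own. Each camera call takes 0.05 s, during which the arm holds its last target. There are 200 camera calls.

## Working session

There is one attempt and no reset: what is moved stays moved. The work goes in short steps, each a Python script; the robot and the scene stay as the last script left them, time stands still between calls to the robot, and variables do not carry over. Pictures are saved under pics/ and viewed, about 8 in all and at most 12, crops included, and the job is handed in when it is done.

```bash
ls; mkdir -p pics; cat > h.py <<'E'
import numpy as np, cv2
from plant import env
def snap(n,f):
    d=env.get_image(n); cv2.imwrite('pics/'+f,d['img'][...,::-1]); return d
def pix2w(d,u,v,z):
    K=np.array(d['intrinsics']);T=np.array(d['cam_to_world']);k=d['k1']
    p=np.array([(u-K[0,2])/K[0,0],(v-K[1,2])/K[1,1]]);q=p.copy()
    for _ in range(30): q=p/(1+k*(q@q))
    r=T[:3,:3]@np.array([q[0],-q[1],-1]);o=T[:3,3]
    return o+r*(z-o[2])/r[2]
def w2pix(d,P):
    K=np.array(d['intrinsics']);T=np.array(d['cam_to_world']);k=d['k1']
    c=T[:3,:3].T@(np.array(P)-T[:3,3]);q=np.array([c[0],-c[1]])/-c[2];q=q*(1+k*(q@q))
    return np.array([K[0,0]*q[0]+K[0,2],K[1,1]*q[1]+K[1,2]])
E
python3 - <<'E'
from h import *
for n in('top','scene'):
    d=snap(n,n+'0.png'); print(n,d['k1'],np.round(d['intrinsics'],1).tolist(),np.round(d['cam_to_world'],3).tolist())
a=cv2.imread('pics/top0.png');cv2.imwrite('pics/top0b.png',cv2.resize(a,(800,600),interpolation=2))
E
```

```text
pics
top -0.0031720137432966105 [[402.5, 0.0, 254.8], [0.0, 402.5, 191.6], [0.0, 0.0, 1.0]] [[-0.013, 0.999, -0.053, 0.478], [-1.0, -0.012, 0.006, 0.067], [0.006, 0.053, 0.999, 1.048], [0.0, 0.0, 0.0, 1.0]]
scene 0.030582311138025894 [[376.5, 0.0, 251.6], [0.0, 376.5, 192.7], [0.0, 0.0, 1.0]] [[0.655, -0.438, 0.616, 1.076], [0.755, 0.397, -0.522, -0.382], [-0.016, 0.807, 0.591, 0.569], [0.0, 0.0, 0.0, 1.0]]
```

View pics/top0b.png

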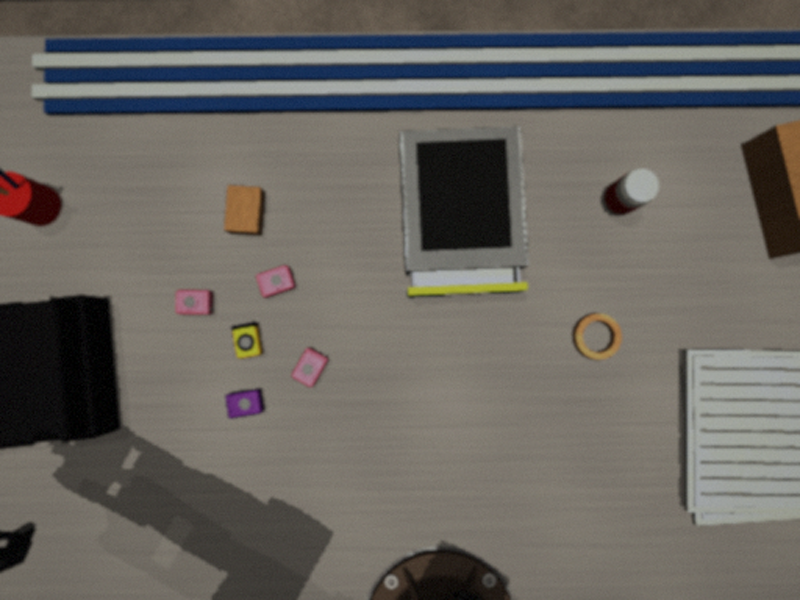

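View pics/scene0.png

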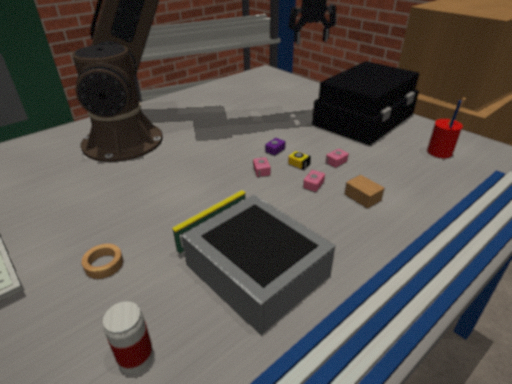

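The top view shows the cabinet at (463,200) in the 800x600 picture, with the yellow front edge from (408,290) to (527,286). The yellow tape measure is at (246,341), the roll at (598,337), the can at (635,190) and the box at (244,209). Pink and purple look-alikes lie around the tape. Next I'll segment the yellow regions.

```bash
python3 - <<'E'
from h import *
d=env.get_image('top'); im=d['img'][...,::-1].copy()
hsv=cv2.cvtColor(im,cv2.COLOR_BGR2HSV)
m=cv2.inRange(hsv,(22,120,70),(35,255,255))
n,l,s,c=cv2.connectedComponentsWithStats(m)
for i in range(1,n):
    if s[i,4]<20: continue
    pts=np.argwhere(l==i)[:,::-1].astype(float)
    z=0.074 if s[i,2]>50 else 0.03
    W=np.array([pix2w(d,u,v,z)[:2] for u,v in pts]).astype(np.float32)
    (cx,cy),wh,a=cv2.minAreaRect(W); vx,vy=np.linalg.eigh(np.cov(W.T))[1][:,1]
    print(s[i],'rect',cx,cy,wh,a,'mean',W.mean(0),'axis yaw',np.arctan2(vy,vx))
for u,v in((406,272),(525,266),(401,130),(520,127)): print(pix2w(d,u*.64,v*.64,.085))
for nm,u,v,z in(('roll',598,337,.025),('can',641,186,.11),('box',243,209,.04)): print(nm,pix2w(d,u*.64,v*.64,z))
a=im[190:260,120:230]; b=im[75:195,245:345]
cv2.imwrite('pics/c1.png',np.hstack([cv2.resize(a,(660,420),interpolation=cv2.INTER_NEAREST)]))
E
```

```text
[261 181  77   9 384] rect 0.5445696115493774 -0.04652625322341919 (0.012481939978897572, 0.1850862354040146) 1.902115821838379 mean [ 0.5446908  -0.04600845] axis yaw 1.6041812087011253
[149 208  19  21 244] rect 0.4673471748828888 0.3065926134586334 (0.049898553639650345, 0.0406559593975544) 10.234821319580078 mean [0.46773294 0.30595124] axis yaw -2.9059312594174744
[0.57096081 0.04842788 0.085     ]
[ 0.57801983 -0.13485623  0.085     ]
[0.7927419  0.05325681 0.085     ]
[ 0.79551697 -0.13217111  0.085     ]
roll [ 0.46686934 -0.26364793  0.025     ]
can [ 0.69474654 -0.30806083  0.11      ]
box [0.68061307 0.30945541 0.04      ]
```

View pics/c1.png

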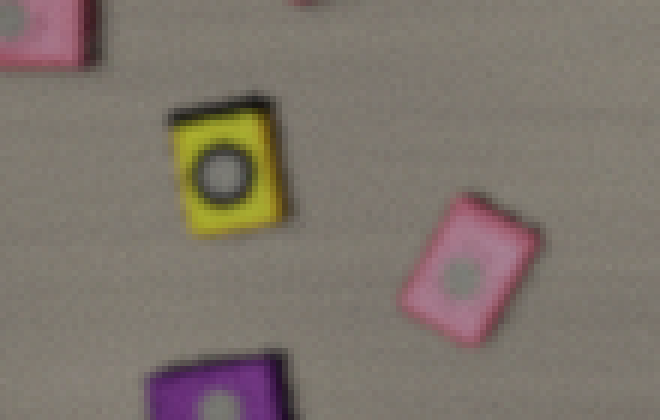

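The crop shows the real tape with its black end pointing away and its centre near crop pixel (224,170); the others are pink or purple. The roof is 220 mm deep and its centre puts the front at x=0.538, which agrees with the value from the yellow edge. The yaw is 0.033. I'll press now.

```bash
cat >> h.py <<'E'
YAW=0.0333; X=np.array([np.cos(YAW),np.sin(YAW),0]); Y=np.array([-X[1],X[0],0]); Z=np.array([0,0,1.])
F0=np.array([0.5385,-0.0464,0.0])   # latched outer face centre
def D(x,y,z): return F0+x*X+y*Y+z*Z  # drawer frame point
def down(yaw):  # jaws (tool x) along yaw
    x=np.array([np.cos(yaw),np.sin(yaw),0]); z=-Z; return np.c_[x,np.cross(z,x),z]
def best(p,yaw):
    c=[]
    for k in(0,np.pi):
        q=env.ik(p,down(yaw+k))
        if q is not None: c.append((abs(q[5]),yaw+k))
    return down(min(c)[1])
def st(t=''):
    s=env.read_state(); f=np.array(s['ft_force']); r=np.array(s['tcp_pos'])-F0
    print(t,'t%.1f'%s['clock'],'D',np.round([r@X,r@Y,r[2]],4),'F',np.round([f@X,f@Y,f[2]],1),'op',round(s['opening'],3)); return s
E
python3 - <<'E'
from h import *
P=D(-0.035,0,0.16); R=best(P,YAW+np.pi/2); print(R.round(2).tolist())
env.move_to(P,R); st()
env.grip(0.0); st('shut')
env.movel(D(-0.035,0,0.036),vel=0.2); st('low')
print(env.movel(D(0.02,0,0.036),vel=0.01,force_limit=15)); st('pressed')
env.hold(0.3); st('held')
E
```

```text
[[0.03, -1.0, -0.0], [-1.0, -0.03, -0.0], [0.0, 0.0, -1.0]]
 t2.5 D [-0.0348  0.0005  0.1601] F [ 0.9  0.1 -0.4] op 0.998
shut t3.3 D [-0.035 -0.     0.16 ] F [-0.1  0.7 -0.3] op 0.001
low t4.1 D [-0.0347 -0.0001  0.0366] F [ 0.8 -0.4  0.3] op 0.004
True
pressed t8.2 D [0.0108 0.0001 0.0356] F [-9.  -2.   6.5] op -0.002
held t8.6 D [0.0102 0.0002 0.0356] F [-8.4 -2.1  5.8] op 0.0
```

```bash
python3 - <<'E'
from h import *
env.movel(D(-0.03,0,0.036),vel=0.25); st('back')
env.movel(D(-0.05,0,0.13),vel=0.3); env.hold(0.5); st('up')
d=snap('top','t1.png'); im=d['img'][...,::-1].copy()
m=cv2.inRange(cv2.cvtColor(im,cv2.COLOR_BGR2HSV),(22,120,70),(35,255,255))
n,l,s,c=cv2.connectedComponentsWithStats(m)
for i in range(1,n):
    if s[i,4]>20: print(s[i],pix2w(d,*c[i],.074))
cv2.imwrite('pics/t1.png',im[60:300,100:400][...,:].repeat(2,0).repeat(2,1))
E
```

```text
back t8.9 D [-0.033   0.0007  0.0356] F [-6.7  5.  -1.9] op -0.0
up t9.8 D [-0.0501  0.      0.1296] F [ 0.3  0.1 -0.3] op -0.002
[149 208  19  21 247] [0.46828556 0.29578021 0.074     ]
[263 218  13   6  57] [0.4592453  0.02840432 0.074     ]
```

View pics/t1.png

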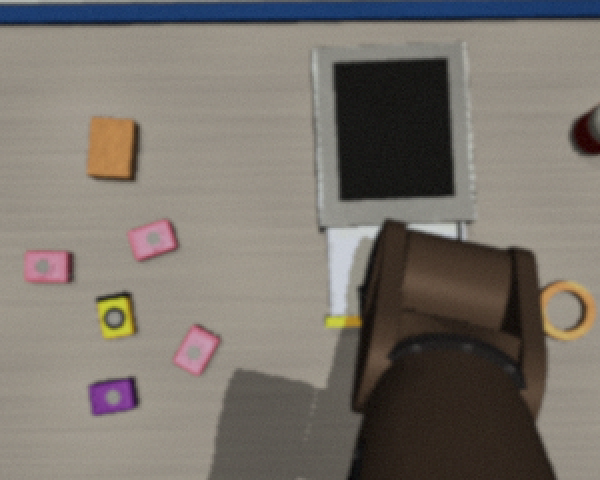

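The drawer has sprung open: its yellow edge is now at x≈0.459, where 85 mm of travel should put it. The tape is unchanged. I'll pick it up next.

```bash
python3 - <<'E'
from h import *
T=np.array([0.470,0.3062,0]); P=T+0.14*Z; R=best(P,0.2+np.pi/2)
env.movel(D(-0.05,0,0.17),vel=0.3)
env.move_to(P,R); env.grip(0.8,grasp_force=40); st()
print(env.movel(T+0.004*Z,vel=0.12,force_limit=15)); st('low')
env.grip(0.0,grasp_force=40); s=st('gripped'); print(s['tcp_pos'])
env.movel(T+0.17*Z,vel=0.2); st('lift')
Q=D(-0.03,0,0.17); env.move_to(Q,best(Q,YAW+np.pi/2)); st('over')
d=snap('scene','s1.png'); a=cv2.imread('pics/s1.png')[60:320,120:420]; cv2.imwrite('pics/s1.png',cv2.resize(a,None,fx=2,fy=2))
E
```

```text
t13.1 D [-0.0567  0.3547  0.14  ] F [-0.4  0.5 -1. ] op 0.8
False
low t14.3 D [-0.0564  0.3548  0.0046] F [-0.1 -0.  -0.6] op 0.8
gripped t14.7 D [-0.0564  0.3549  0.0047] F [-0.8 -0.1  4.5] op 0.458
[0.47027067 0.30640708 0.00471482]
lift t15.7 D [-0.0572  0.3544  0.1691] F [-0.3 -0.1 -1.6] op 0.459
over t17.9 D [-0.03    0.0003  0.1699] F [-1.4  0.1 -1.3] op 0.463
```

View pics/s1.png

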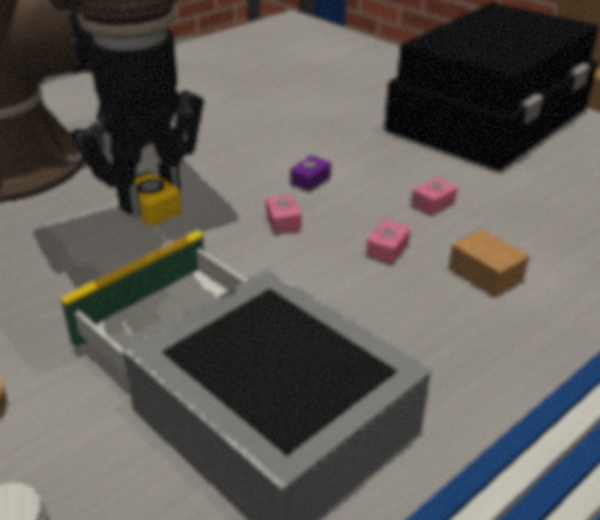

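The tape is held level in the fingers above the open drawer. I'll lower it, release, retreat and look.

```bash
python3 - <<'E'
from h import *
env.movel(D(-0.03,0,0.06),vel=0.15)
print(env.movel(D(-0.03,0,0.031),vel=0.04,force_limit=6)); st('down')
env.grip(0.85); st('open')
env.movel(D(-0.03,0,0.17),vel=0.2); st('up')
P=D(-0.09,0.25,0.2); env.move_to(P,best(P,YAW+np.pi/2)); env.grip(0.0); st()
d=snap('top','t2.png'); a=cv2.imread('pics/t2.png')
m=cv2.inRange(cv2.cvtColor(a,cv2.COLOR_BGR2HSV),(22,120,70),(35,255,255))
n,l,s,c=cv2.connectedComponentsWithStats(m)
for i in range(1,n):
    if s[i,4]>20:
        p=pix2w(d,*c[i],.074 if s[i,2]>50 else .058)-F0; print(s[i],'D',p@X,p@Y)
cv2.imwrite('pics/t2.png',cv2.resize(a[60:260,200:420],None,fx=3,fy=3))
E
```

```text
True
down t19.5 D [-0.0302  0.      0.0326] F [-1.9  0.5  8. ] op 0.46
open t19.9 D [-0.0305  0.0001  0.0322] F [0.3 0.8 0.6] op 0.847
up t20.8 D [-3.040e-02  1.000e-04  1.692e-01] F [-0.2  0.1 -0.7] op 0.848
 t23.7 D [-0.09  0.25  0.2 ] F [-0.8 -0.4 -0.6] op 0.001
[291 190  16  20 224] D -0.02967226318380323 0.0017589801587786578
[263 215  77   9 371] D -0.07672298110641672 -0.0011236413235533617
```

View pics/t2.png

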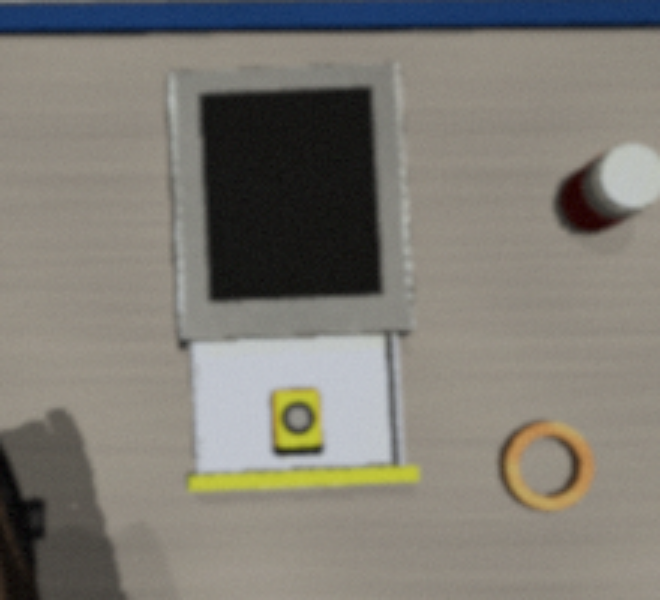

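The tape lies flat at D(-0.03, 0.00), fully inside, and the drawer is open. Now I'll push it shut and press it home.

```bash
python3 - <<'E'
from h import *
P=D(-0.109,0,0.16); env.move_to(P,best(P,YAW+np.pi/2)); st()
print(env.movel(D(-0.109,0,0.036),vel=0.15,force_limit=10)); st('low')
print(env.movel(D(-0.04,0,0.036),vel=0.03,force_limit=18)); st('pushed')
print(env.movel(D(0.02,0,0.036),vel=0.01,force_limit=9)); st('pressed')
env.hold(0.3); st('held')
E
```

```text
t26.0 D [-1.089e-01  1.000e-04  1.600e-01] F [ 0.7 -0.4 -0.6] op 0.0
False
low t26.9 D [-0.1088 -0.      0.0365] F [-1.6 -0.2 -0.1] op -0.004
False
pushed t29.4 D [-0.0411 -0.      0.0359] F [-7.2 -3.8  5. ] op -0.003
True
pressed t34.0 D [0.0107 0.     0.0356] F [-8.5 -2.3  7. ] op 0.0
held t34.3 D [0.0103 0.0001 0.0355] F [-8.3 -1.8  6.2] op -0.003
```

The press stopped at the same depth as the first one (10.7 mm against 10.8). I'll back off and look.

```bash
python3 - <<'E'
from h import *
env.movel(D(-0.06,0,0.036),vel=0.05); st('back')
env.movel(D(-0.06,0,0.17),vel=0.2)
P=D(-0.09,0.3,0.2); env.move_to(P,best(P,YAW+np.pi/2)); st()
d=snap('top','t3.png'); a=cv2.imread('pics/t3.png')
m=cv2.inRange(cv2.cvtColor(a,cv2.COLOR_BGR2HSV),(22,120,70),(35,255,255))
n,l,s,c=cv2.connectedComponentsWithStats(m)
for i in range(1,n):
    if s[i,4]>20:
        p=pix2w(d,*c[i],.074 if s[i,2]>50 else .058)-F0; print(s[i],'D',p@X,p@Y)
cv2.imwrite('pics/t3.png',cv2.resize(a[60:260,130:430],None,fx=2,fy=2))
E
```

```text
back t35.9 D [-0.0598 -0.      0.036 ] F [-0.6 -0.7  0.5] op 0.001
 t38.9 D [-0.0899  0.2998  0.1998] F [-1.   0.7 -0.6] op -0.0
[290 172  15   4  50] D 0.035274066517972096 0.0005490363608511348
[261 181  77   9 379] D 0.006207469228601215 0.000269771013971517
```

View pics/t3.png

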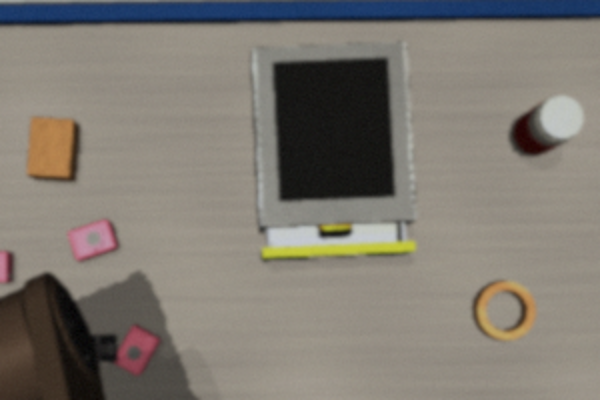

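The drawer is shut and stays shut with the arm away. Its yellow edge is at D x=6.2 mm, the same as at the start. The tape is visible inside, lying flat, and the roll, can and box have not moved. I'll hand in the job.

```bash
python3 - <<'E'
from h import *
env.job_done(); st('done')
E
```

```text
the job is handed in; nothing more can be done
the job is handed in; nothing more can be done
```

The yellow tape measure is in the drawer and the drawer is latched shut. I handed the job in about 39 s into the 72 s allowed; the hand-in gives no verdict.

- **Opening:** I pressed the front in slowly (1 cm/s, stopping at a 15 N change in force), held 0.3 s and let go. It sprang open to about 85 mm.
- **Placing:** I laid the tape measure flat in the middle of the drawer and let go. The picture showed it inside, about 43 mm behind the inner face of the front.
- **Closing:** I pushed the drawer shut and pressed it home. It stopped at the same depth as the first press (10.7 mm against 10.8 mm), and held readings were about 8 N along the push.
- **Last check:** With the arm clear, the drawer's yellow edge was within about 0.3 mm of its starting position. The tape was still visible and flat inside. By eye, the roll, can and box had not moved.

No check failed or disagreed. I read forces only after each stop, so the exact peak when reaching the end stop was not recorded. The force limits would have stopped the press at roughly 15–16 N.

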